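# Move a freshly coated cover with a lifter

## Task

The dark round cover on the wooden spray stand has just been coated and must not be touched by the gripper or arm. Take the yellow-handled lifter, slide its blade under the cover between the battens, lift the cover clear, carry it level to the white-railed drying rack, set it down gently, centred on the two rails, and draw the blade out. Then lay the lifter back flat in the middle of its blue mat, leaving the paint can, bearing and spanner alone.

Things in the scene. Friction and masses are not known exactly. Their poses are not given: they have to be found in the camera images.
- lifter: Steel spatula, yellow grip, 205 long. Origin on the underside below the place to grip; x towards the blade's tip, z up. Blade flat, 48 wide, 3 thick, x 50 to 140, underside z = 0; behind it a spine 20 wide, 3 thick, to x = -65. Grip bar along x from -65 to 25, 22 wide (y), z 28 to 52, on two posts (front post's face at x = 27). Take from above at x = 0, z = 40. 0.22 kg
- lifter_mid (a point): Point on the lifter's underside midway along its length (x = 37.5 in the lifter's frame)
- lifter_tip (a point): Middle of the blade's front edge (x = 140, z = 1.5 in the lifter's frame)
- cover: Dark grey round flat cover, 110 diameter, 6 thick, with a low 46 wide hub (5 high, yellow centre) on top; about 0.2 kg. Origin: centre of its underside; z up. It starts lying on the spray stand's battens
- spray_stand: Fixed stand: plywood base 130 x 96 x 6, two pale wooden battens along its x, each 130 long, 10 wide, centred at y = -39 and +39, rising from z = 6 to z = 28; clear gap between them 68. Both ends open; the -x end faces the robot. Origin: centre of the base's underside, on the bench (z = 0)
- drying_rack: Fixed rack of the same shape and sizes as the spray stand, with an aluminium base and two white plastic rails (tops at z = 28, along its x axis, clear gap 68). Origin: centre of the base's underside
- mat: Fixed blue mat 240 (its x) x 90 (its y), 4 thick, on which the lifter lies at the start. Origin: centre of its underside, on the bench; top at z = 4
- paint_can: Bystander: upright green and steel can, 66 diameter, 80 high; origin centre of its underside
- bearing: Bystander: steel ring lying flat, 62 diameter, 18 high; origin centre of its underside
- spanner: Bystander: steel spanner lying flat, 180 long along its x, 8 thick; origin centre of its underside
There are look-alikes about, which are no part of the job. Of the things shaped like the drying_rack, the aluminium one is meant.

How it is judged (in metres and radians):
On the way, in this order (a step that is already met when the one before it is completed fails the run):
1. the cover rides on the lifter, at least 20 mm clear of the spray stand's battens (z of cover in the frame of spray_stand above 0.048 m and contact force between cover and lifter above 0.4 N), for 0.2 s.
2. the cover lies flat on both rails of the drying rack, within 15 mm of its centre, and the lifter no longer touches it (horizontal distance between cover and drying_rack below 0.015 m and z of cover in the frame of drying_rack between 0.025 and 0.031 m and angle between cover's own z axis and vertical below 0.06 rad and contact force between cover and drying_rack above 0.4 N and contact force between cover and lifter below 0.05 N), for 0.2 s.
At the end, for the whole second after the job is handed in: The cover lies at rest, right way up and flat (within 0.06 rad) on both rails of the drying rack, its centre within 15 mm of the rack's centre, clear of the lifter; the lifter lies at rest flat on its underside on the blue mat, its middle within 50 mm of the mat's centre (horizontal distance between cover and drying_rack below 0.015 m and z of cover in the frame of drying_rack between 0.025 and 0.031 m and angle between each of cover, lifter's own z axis and vertical below 0.06 rad and linear speed of each of cover, lifter below 0.02 m/s and contact force between cover and lifter below 0.05 N and horizontal distance between lifter_mid and mat below 0.05 m and z of lifter in the frame of mat below 0.008 m); the robot touches nothing.
It fails at once if the gripper or arm touches the wet cover (contact force between cover and the fingers above 0.3 N or contact force between cover and the arm above 0.3 N).
It fails at once if the cover is tipped by more than 0.35 rad (20 degrees) (angle between cover's own z axis and vertical above 0.35 rad).
It fails at once if the cover is dropped or pressed hard onto the drying rack (more than 40 N) (contact force between cover and drying_rack above 40 N).
It fails at once if the paint can, bearing or spanner is moved by more than 30 mm (distance of any of paint_can, bearing, spanner from where it was at the start of the episode above 0.03 m).
It also fails if it takes over 64 s, if anything falls off the work surface, if the arm or the gripper's body presses on something with over 40 N, if the wrist force passes 120 N, or if a joint passes its speed limit or range.

## Robot

A 6-joint arm with a two-finger parallel gripper is mounted at the origin on the work surface. World frame = base frame: x ahead of the robot, y to its left, z up, the work surface at z = 0. Lengths are in mm, angles in rad, forces in N, time in s.
With the tool pointing down it reaches from about 300 to 775 mm from the base axis. Payload 14.6 kg.
Tool frame: the origin (TCP) lies between the finger pads; the fingertips stand manip.nose_length ahead of it and the grasp point (between the pads) lies 11 mm behind it (manip.nose_length is the distance from the TCP to the fingertips, in mm); z points along the fingers, y is the line along which they close (so a half turn about z gives the same grasp; the last joint's range is limited). The gripper opens to 94 mm and grips with 3 to 60 N. Pads are 16 mm wide; open, the fingers measure 119 mm over their backs; the gripper's body (75 mm by 177 mm) begins 78 mm behind the grasp point.
Start: joints at [-1.271, 0.3, 1.521, -0, 1.321, -0.067], TCP at [197.239, -513.406, 213.446] pointing down, gripper open.
Joint ranges: [-3.03, 3.03], [-0.79, 2.21], [0.23, 2.52], [-1.04, 4.18], [0, 3.07], [-2.55, 2.55]. Speed limits (rad/s): [2.22, 2.22, 2.57, 3.14, 3.14, 3.14].

## Interface

Orientations are given as [roll, pitch, yaw] about the fixed x, y, z axes, in that order (R = Rz(yaw) Ry(pitch) Rx(roll)).
In Python, from cell import manip, cams, job gives the robot as it stands.
- The arm moves only by the tool jog_arm, never from a script. Its argument "commands" is a list of rows, each an object of numbers: "dx", "dy", "dz": the shift along the tool's x, y, z each as a share of 40 mm, from -1 to 1; "ax", "ay", "az": the turn, a rotation vector about the tool's x, y, z each as a share of 10 degrees, from -1 to 1; "gripper": the closure, from 0 (fully open) to 1 (shut). A call has 1 to 10 rows; each row shifts and turns the commanded pose from where the row before left it, along the tool's axes as they then stand; what a row does not reach is not made up. A row lasts 1/8 s, in which the tool goes at most 62.5 mm and 10.7 degrees, less where a joint would pass 70% of its speed; a pose out of reach is approached as far as the arm can. A call with a number of a shift or a turn outside -1 to 1 is refused whole. A call with a gripper value outside its range is refused whole. The fingers move at their own pace and stop on an object; "squeeze" is the grip in N (left out, the last holds). Time passes only in rows, so rows that do not move let the fingers close. It gives the time, the measured TCP pose, the force, the opening and the grip force at its end, in the units of the state.
- manip.read_state(): the state, without advancing time (a new reading comes with each control period).
- cams.camera(name): name is "scene" or "top"; returns a dict with "image" (384x512x3 uint8, red, green, blue), "fx", "fy", "cx", "cy" (pixels), "world_to_cam" (4x4, takes a point from world to camera coordinates). Camera axes: x right, y down, z forward; pixel columns grow to the right and rows downward; lengths in mm; the calibration is good to about 2 mm. A picture is of the moment at which its call begins. There is no depth.
- job.sign_off(): hands the job in; it is judged then, once.
The state is a dict: "clock": time; "joints": joint angles; "qd": joint speeds; "effort": joint torques, N m; "eef_pos": TCP position; "eef_rot": TCP orientation; "wrist_force": force on the tool from outside, world axes, zero at the start; "moment": the same for the moment, N m; "finger_gap": finger opening in mm; "finger_force": force on a finger pad.
Only numpy, scipy, OpenCV 4.12 (cv2) and the standard library are available. Lean on these libraries where they do the work, as an engineer would, in place of code of your own. Each camera call takes 0.05 s, during which the arm holds its last target. There are 200 camera calls.

## Working session

There is one attempt and no reset: what is moved stays moved. The work goes in short steps, Python scripts to look and compute and a tool call to move; the robot and the scene stay as the last step left them, time stands still between calls to the robot, and variables do not carry over. Pictures are saved under pics/ and viewed, at most 10 in all, crops included, and the job is handed in when it is done.

Besides the shell and the picture viewer there is one more tool, called after "Emit:" as name(argument=value, ...), one argument or row to a line, values as JSON. jog_arm: Moves the arm, as the interface text tells. Shift numbers are shares of 40 mm and turn numbers shares of 10 degrees, none past 1 either way. Its arguments: {"type":"object","properties":{"commands":{"type":"array"},"squeeze":{"type":"number"}},"required":["commands"]}

```bash
mkdir -p pics; ls
python3 - <<'E'
from cell import manip,cams,job
import cv2,numpy as np
s=manip.read_state();print(s['clock'],s['eef_pos'],s['eef_rot'],s['finger_gap'],manip.nose_length)
for n in('top','scene'):
    c=cams.camera(n);cv2.imwrite(f'pics/{n}0.png',c['image'][:,:,::-1]);np.savez(f'{n}0.npz',**c)
    print(n,c['fx'],c['fy'],c['cx'],c['cy'],np.round(c['world_to_cam'],3).tolist())
E
```

```text
pics
0.0 [ 197.16291531 -513.18249418  212.90948046] [-3.14047274e+00 -7.00673699e-05  3.66819724e-01] 94.08522880054473 8.0
top 409.16196658319393 409.16196658319393 249.24660393280737 192.85930658834323 [[-0.018, -1.0, -0.009, 16.92], [-0.98, 0.02, -0.198, 618.699], [0.198, 0.005, -0.98, 1332.547], [0.0, 0.0, 0.0, 1.0]]
scene 497.93303642491315 497.93303642491315 251.61892185893322 197.54445008638413 [[0.201, 0.979, -0.01, -143.777], [0.521, -0.116, -0.846, -300.707], [-0.829, 0.165, -0.534, 2024.828], [0.0, 0.0, 0.0, 1.0]]
```

View pics/top0.png

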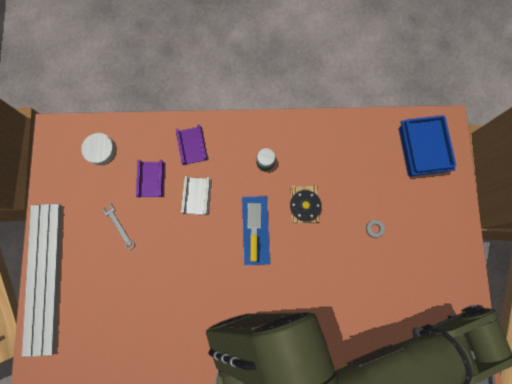

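View pics/scene0.png

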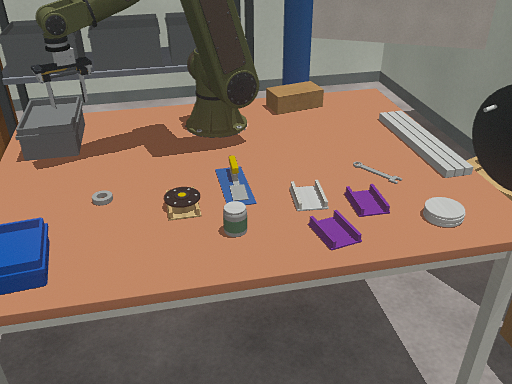

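The top view shows the mat and lifter at about (256,230), with the blade pointing up-image (+x). The cover on its stand is at (306,205), the white-railed rack at (196,196), the can at (265,160), the bearing at (376,229) and the spanner at (119,227). The scene view agrees with this. The purple racks are the look-alikes.

```bash
cat > h.py <<'E'
import numpy as np,cv2
def ray(c,uv,z):
    T=np.array(c['world_to_cam']);R=T[:3,:3];o=-R.T@T[:3,3]
    uv=np.atleast_2d(uv).astype(float)
    d=np.c_[(uv[:,0]-c['cx'])/c['fx'],(uv[:,1]-c['cy'])/c['fy'],np.ones(len(uv))]@R
    return (o+d*((z-o[2])/d[:,2])[:,None])[:,:2]
def mask(c,lo,hi,box):
    h=cv2.cvtColor(np.asarray(c['image']),cv2.COLOR_RGB2HSV);m=cv2.inRange(h,np.array(lo),np.array(hi))
    k=np.zeros_like(m);x0,y0,x1,y1=box;k[y0:y1,x0:x1]=255;return m&k
def rect(c,m,z):
    """largest blob's outline cast on plane z -> centre, sizes, long-axis angle deg"""
    n=max(cv2.findContours(m,0,cv2.CHAIN_APPROX_NONE)[0],key=cv2.contourArea)[:,0]
    p=ray(c,n,z).astype(np.float32);b=cv2.boxPoints(cv2.minAreaRect(p));e=[b[1]-b[0],b[2]-b[1]]
    e.sort(key=np.linalg.norm);a=np.degrees(np.arctan2(e[1][1],e[1][0]))
    return np.round(b.mean(0),1),np.round([np.linalg.norm(v) for v in e],1),round((a+90)%180-90,1)
E
python3 - <<'E'
from h import *
c=dict(np.load('top0.npz'));s=dict(np.load('scene0.npz'))
B=(235,185,280,275)
print('mat',rect(c,cv2.morphologyEx(mask(c,(100,120,40),(130,255,255),B),3,np.ones((9,9))),4))
print('grip',rect(c,mask(c,(20,120,80),(35,255,255),B),52))
print('blade',rect(c,mask(c,(0,0,90),(179,110,255),(243,198,266,235)),7))
print('cover',rect(c,cv2.morphologyEx(mask(c,(0,0,0),(179,140,75),(285,180,330,230)),3,np.ones((5,5))),34))
print('hub yellow',rect(c,mask(c,(18,150,100),(35,255,255),(295,195,317,217)),39))
print('stand',rect(c,cv2.morphologyEx(cv2.bitwise_not(mask(c,(3,140,90),(14,255,255),(0,0,512,384)))&mask(c,(0,0,0),(179,255,255),(280,175,332,235)),2,np.ones((3,3))),15))
m=mask(c,(0,0,120),(179,70,255),(178,170,215,222))
print('rack',rect(c,m,28))
print('can',rect(c,mask(c,(0,0,60),(179,90,255),(250,145,282,175)),80))
bl=[]
for (x0,y0,x1,y1),i,nm,k in (((178,170,215,222),c,'r',6),((280,175,332,235),c,'s',6),((243,190,270,270),c,'l',6)):
    bl.append(cv2.resize(i['image'][y0:y1,x0:x1,::-1],None,fx=k,fy=k,interpolation=cv2.INTER_CUBIC))
for (x0,y0,x1,y1) in ((285,170,335,220),(155,175,210,225)):
    bl.append(cv2.resize(s['image'][y0:y1,x0:x1,::-1],None,fx=5,fy=5,interpolation=cv2.INTER_CUBIC))
W=np.zeros((600,800,3),np.uint8)
x=0
for b in bl[:3]: h=min(b.shape[0],340);w=min(b.shape[1],800-x);W[:h,x:x+w]=b[:h,:w];x+=w
W[345:595,:250]=bl[3];W[345:595,260:535]=bl[4]
cv2.imwrite('pics/crop.png',W)
E
```

```text
mat (array([498.9, -13.8], dtype=float32), array([ 85.7, 234.5], dtype=float32), np.float32(0.7))
grip (array([434.6,  -5.8], dtype=float32), array([16.8, 83. ], dtype=float32), np.float32(-1.1))
blade (array([538.5,  -9.7], dtype=float32), array([ 49.4, 109.3], dtype=float32), np.float32(-1.1))
cover (array([ 576.5, -186.7], dtype=float32), array([101.5, 103.8], dtype=float32), np.float32(88.8))
hub yellow (array([ 578.8, -189.4], dtype=float32), array([20.6, 24.4], dtype=float32), np.float32(-2.5))
stand (array([ 584.3, -192.2], dtype=float32), array([181., 212.], dtype=float32), np.float32(-1.9))
rack (array([621.5, 185.9], dtype=float32), array([ 76.2, 134.6], dtype=float32), np.float32(-5.2))
can (array([737.7, -53. ], dtype=float32), array([65.1, 67.5], dtype=float32), np.float32(-1.2))
```

View pics/crop.png

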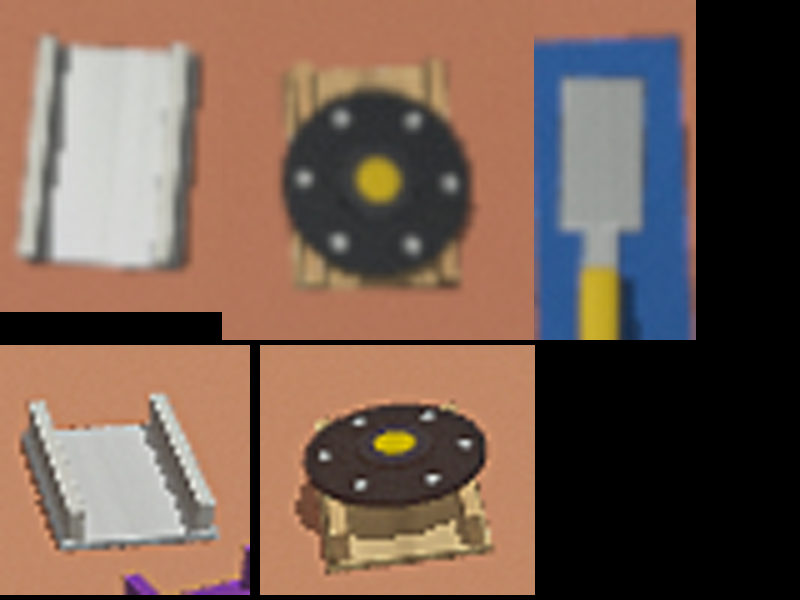

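The crops show the rack's rail tops: the left one runs (49,38)→(27,256) and the right one (180,44)→(163,265). The stand's batten tops run (303,65)→(312,285) and (437,62)→(453,285), and the cover centre is at (378,180). I'll cast these points and overlay the result as a check.

```bash
cat > ov.py <<'E'
from h import *
c=dict(np.load('top0.npz'));s=dict(np.load('scene0.npz'))
def f(pts,o,x0=0): return [((u-x0+.5)/6-.5+o[0],(v+.5)/6-.5+o[1]) for u,v in pts]
est={}
for n,p in (('rack',f([(49,38),(27,256),(180,44),(163,265)],(178,170))),('stand',f([(303,65),(312,285),(437,62),(453,285)],(280,175),222))):
    w=ray(c,p,28);d1=w[0]-w[1];d2=w[2]-w[3]
    a=np.arctan2(*(d1+d2)[::-1]);est[n]=(w.mean(0),a)
    perp=np.array([-np.sin(a),np.cos(a)])
    print(n,w.mean(0).round(1),np.degrees(a).round(1),'each',np.degrees([np.arctan2(d[1],d[0]) for d in(d1,d2)]).round(1),'len',np.linalg.norm(d1).round(),np.linalg.norm(d2).round(),'sep',((w[:2].mean(0)-w[2:].mean(0))@perp).round(1))
print('hub',ray(c,f([(378,180)],(280,175),222),39),'blade tip corners',ray(c,f([(561,78),(643,80),(560,231),(641,233)],(243,190),534),7).round(1))
for nm,cc in(('top',c),('scene',s)):
    m=mask(cc,(18,150,100),(35,255,255),(295,195,317,217) if nm=='top' else (165,185,200,205))
    v,u=np.nonzero(m);print(nm,'hub centroid',ray(cc,[(u.mean(),v.mean())],39).round(1))
out=[]
for cc,bx in((c,(170,160,335,240)),(s,(150,165,335,245))):
    x0,y0,x1,y1=bx;k=4;im=cv2.resize(cc['image'][y0:y1,x0:x1,::-1],None,fx=k,fy=k,interpolation=cv2.INTER_CUBIC)
    for n,(p,a) in est.items():
        R=np.array([[np.cos(a),-np.sin(a)],[np.sin(a),np.cos(a)]])
        for yy in(-44,-34,34,44):
            q=[]
            for xx in(-65,65):
                P=cc['world_to_cam']@np.r_[R@[xx,yy]+p,28,1];q.append((int(((cc['fx']*P[0]/P[2]+cc['cx'])-x0+.5)*k),int(((cc['fy']*P[1]/P[2]+cc['cy'])-y0+.5)*k)))
            cv2.line(im,*q,(0,0,255),1)
    out.append(im)
W=np.zeros((650,740,3),np.uint8);W[:320,:660]=out[0];W[325:645,:]=out[1]
cv2.imwrite('pics/ov.png',cv2.resize(W,(680,597)))
E
python3 ov.py
```

```text
rack [623.6 194.6] -4.5 each [-4.9 -4.2] len 130.0 131.0 sep 78.1
stand [ 584.4 -188.6] 0.6 each [0.  1.1] len 129.0 131.0 sep 79.4
hub [[ 578.50096545 -187.98399791]] blade tip corners [[595.2  13.5]
 [593.  -34.6]
 [505.   15.7]
 [502.9 -31.3]]
top hub centroid [[ 579.3 -188.6]]
scene hub centroid [[ 578.4 -186.4]]
```

View pics/ov.png

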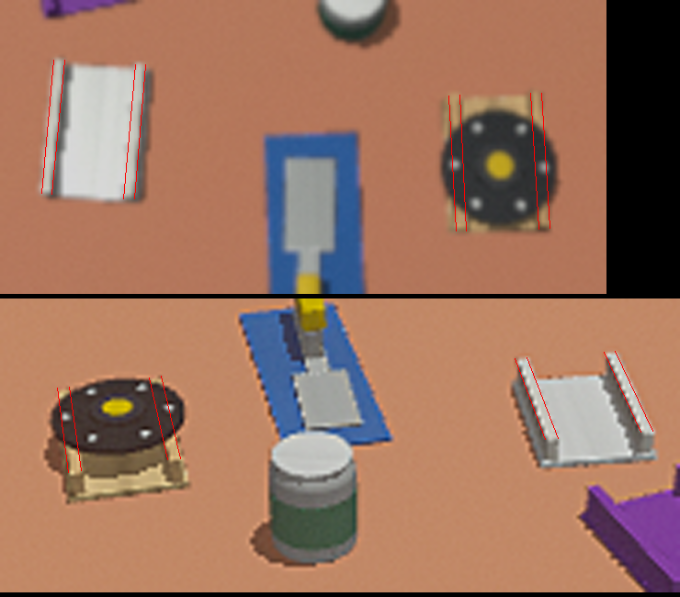

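The overlay lies on the rail and batten tops in both views. Measured poses:

| Item | Position | Yaw | Size check |
|---|---|---|---|
| Rack | (623.6, 194.6) | −4.7° | 130 × 78 spacing, ok |
| Stand | (584.4, −188.6) | ~0.6° | ok |
| Cover | (579, −187.7) | – | – |
| Lifter origin | (454.4, −6.5) | −1.65° | blade 90 × 48, ok |

I'll move to the grasp now.

Emit:
jog_arm(
  commands=[
    {"az": 0.756,"gripper": 0},
    {"az": 0.756},
    {"az": 0.756},
    {"dx": 0.5,"dy": -1},
    {"dx": 0.5,"dy": -1},
    {"dx": 0.5,"dy": -1},
    {"dx": 0.5,"dy": -1},
    {"dx": 0.5,"dy": -1},
    {"dx": 0.5,"dy": -1},
    {"dx": 0.5,"dy": -1},
  ],
  squeeze=60,
)

```text
schema error: expected keys dx, dy, dz, ax, ay, az, gripper
```

Emit:
jog_arm(
  commands=[
    {"dx": 0.5,"dy": -1},
    {"dx": 0.5,"dy": -1},
    {"dx": 0.5,"dy": -1},
    {"dx": 0.5,"dy": -1},
    {"dx": 0.5,"dy": -1},
    {"dx": 0.18,"dy": -0.85},
    {},
    {},
  ],
)

```text
schema error: expected keys dx, dy, dz, ax, ay, az, gripper
```

All keys are required in each row.

Emit:
jog_arm(
  commands=[
    {"dx": 0,"dy": 0,"dz": 0,"ax": 0,"ay": 0,"az": 0.756,"gripper": 0},
    {"dx": 0,"dy": 0,"dz": 0,"ax": 0,"ay": 0,"az": 0.756,"gripper": 0},
    {"dx": 0,"dy": 0,"dz": 0,"ax": 0,"ay": 0,"az": 0.756,"gripper": 0},
    {"dx": 0.5,"dy": -1,"dz": 0,"ax": 0,"ay": 0,"az": 0,"gripper": 0},
    {"dx": 0.5,"dy": -1,"dz": 0,"ax": 0,"ay": 0,"az": 0,"gripper": 0},
    {"dx": 0.5,"dy": -1,"dz": 0,"ax": 0,"ay": 0,"az": 0,"gripper": 0},
    {"dx": 0.5,"dy": -1,"dz": 0,"ax": 0,"ay": 0,"az": 0,"gripper": 0},
    {"dx": 0.5,"dy": -1,"dz": 0,"ax": 0,"ay": 0,"az": 0,"gripper": 0},
    {"dx": 0.5,"dy": -1,"dz": 0,"ax": 0,"ay": 0,"az": 0,"gripper": 0},
    {"dx": 0.5,"dy": -1,"dz": 0,"ax": 0,"ay": 0,"az": 0,"gripper": 0},
  ],
  squeeze=60,
)

```text
clock: 1.35
eef_pos: [345.7, -236.2, 213.3]
eef_rot: [-3.141, 0.0, -0.029]
wrist_force: [-0.2, -0.8, -0.5]
finger_gap: 94.1
finger_force: 0.0
```

Emit:
jog_arm(
  commands=[
    {"dx": 0.5,"dy": -1,"dz": 0,"ax": 0,"ay": 0,"az": 0,"gripper": 0},
    {"dx": 0.5,"dy": -1,"dz": 0,"ax": 0,"ay": 0,"az": 0,"gripper": 0},
    {"dx": 0.5,"dy": -1,"dz": 0,"ax": 0,"ay": 0,"az": 0,"gripper": 0},
    {"dx": 0.5,"dy": -1,"dz": 0,"ax": 0,"ay": 0,"az": 0,"gripper": 0},
    {"dx": 0.5,"dy": -1,"dz": 0,"ax": 0,"ay": 0,"az": 0,"gripper": 0},
    {"dx": 0.18,"dy": -0.85,"dz": 0,"ax": 0,"ay": 0,"az": 0,"gripper": 0},
    {"dx": 0,"dy": 0,"dz": 0,"ax": 0,"ay": 0,"az": 0,"gripper": 0},
    {"dx": 0,"dy": 0,"dz": 0,"ax": 0,"ay": 0,"az": 0,"gripper": 0},
  ],
)

```text
clock: 2.35
eef_pos: [459.0, -7.2, 213.3]
eef_rot: [3.141, 0.0, -0.029]
wrist_force: [0.2, -0.8, 0.8]
finger_gap: 94.0
finger_force: 0.0
```

Emit:
jog_arm(
  commands=[
    {"dx": 0,"dy": -0.015,"dz": 1,"ax": 0,"ay": 0,"az": 0,"gripper": 0},
    {"dx": 0,"dy": 0,"dz": 1,"ax": 0,"ay": 0,"az": 0,"gripper": 0},
    {"dx": 0,"dy": 0,"dz": 1,"ax": 0,"ay": 0,"az": 0,"gripper": 0},
    {"dx": 0,"dy": 0,"dz": 1,"ax": 0,"ay": 0,"az": 0,"gripper": 0},
    {"dx": 0,"dy": 0,"dz": 0.5,"ax": 0,"ay": 0,"az": 0,"gripper": 0},
    {"dx": 0,"dy": 0,"dz": 0,"ax": 0,"ay": 0,"az": 0,"gripper": 0},
    {"dx": 0,"dy": 0,"dz": 0,"ax": 0,"ay": 0,"az": 0,"gripper": 0},
  ],
)

```text
clock: 3.22
eef_pos: [459.7, -6.8, 34.4]
eef_rot: [3.141, -0.001, -0.03]
wrist_force: [-0.1, -0.1, -0.1]
finger_gap: 93.9
finger_force: 0.0
```

Emit:
jog_arm(
  commands=[
    {"dx": 0,"dy": 0,"dz": 0,"ax": 0,"ay": 0,"az": 0,"gripper": 1},
    {"dx": 0,"dy": 0,"dz": 0,"ax": 0,"ay": 0,"az": 0,"gripper": 1},
    {"dx": 0,"dy": 0,"dz": 0,"ax": 0,"ay": 0,"az": 0,"gripper": 1},
    {"dx": 0,"dy": 0,"dz": 0,"ax": 0,"ay": 0,"az": 0,"gripper": 1},
    {"dx": 0,"dy": 0,"dz": 0,"ax": 0,"ay": 0,"az": 0,"gripper": 1},
    {"dx": 0,"dy": 0,"dz": 0,"ax": 0,"ay": 0,"az": 0,"gripper": 1},
    {"dx": 0,"dy": 0,"dz": 0,"ax": 0,"ay": 0,"az": 0,"gripper": 1},
    {"dx": 0,"dy": 0,"dz": 0,"ax": 0,"ay": 0,"az": 0,"gripper": 1},
  ],
  squeeze=60,
)

```text
clock: 4.22
eef_pos: [459.3, -6.2, 33.4]
eef_rot: [-3.141, 0.0, -0.029]
wrist_force: [0.9, 0.1, -1.4]
finger_gap: 22.0
finger_force: 60.0
```

Emit:
jog_arm(
  commands=[
    {"dx": 0,"dy": 0,"dz": -0.4,"ax": 0,"ay": 0,"az": 0,"gripper": 1},
    {"dx": 0,"dy": 0,"dz": -0.8,"ax": 0,"ay": 0,"az": 0,"gripper": 1},
    {"dx": 0,"dy": 0,"dz": -0.8,"ax": 0,"ay": 0,"az": -0.225,"gripper": 1},
    {"dx": -0.53,"dy": 0.9,"dz": 0,"ax": 0,"ay": 0,"az": 0,"gripper": 1},
    {"dx": -0.53,"dy": 0.92,"dz": 0,"ax": 0,"ay": 0,"az": 0,"gripper": 1},
    {"dx": -0.53,"dy": 0.92,"dz": 0,"ax": 0,"ay": 0,"az": 0,"gripper": 1},
    {"dx": -0.53,"dy": 0.92,"dz": 0,"ax": 0,"ay": 0,"az": 0,"gripper": 1},
    {"dx": -0.53,"dy": 0.92,"dz": 0,"ax": 0,"ay": 0,"az": 0,"gripper": 1},
    {"dx": 0,"dy": 0,"dz": 0,"ax": 0,"ay": 0,"az": 0,"gripper": 1},
    {"dx": 0,"dy": 0,"dz": 0,"ax": 0,"ay": 0,"az": 0,"gripper": 1},
  ],
)

```text
clock: 5.48
eef_pos: [355.3, -190.3, 114.0]
eef_rot: [3.141, -0.001, 0.01]
wrist_force: [0.8, 0.3, -2.0]
finger_gap: 21.5
finger_force: 60.0
```

```bash
cat > look.py <<'E'
import sys
from cell import manip,cams
from h import *
tag=sys.argv[1];o=[]
for n,bx in(('top',tuple(map(int,sys.argv[2].split(',')))),('scene',tuple(map(int,sys.argv[3].split(','))))):
    c=cams.camera(n);np.savez(f'{n}_{tag}.npz',**c);x0,y0,x1,y1=bx
    o.append(cv2.resize(np.asarray(c['image'])[y0:y1,x0:x1,::-1],(390,390*(y1-y0)//(x1-x0)),interpolation=cv2.INTER_CUBIC))
W=np.zeros((max(i.shape[0] for i in o),790,3),np.uint8)
W[:o[0].shape[0],:390]=o[0];W[:o[1].shape[0],400:]=o[1];cv2.imwrite(f'pics/{tag}.png',W)
s=manip.read_state();print(s['clock'],s['eef_pos'].round(1),s['eef_rot'].round(4),s['wrist_force'].round(2),s['moment'].round(2))
E
python3 look.py pre 270,170,350,290 140,120,240,230
```

```text
5.575 [ 355.5 -189.9  113.7] [ 3.1415e+00 -3.0000e-04  1.1200e-02] [-0.2  -0.08 -1.47] [ 0.01 -0.02 -0.04]
```

View pics/pre.png

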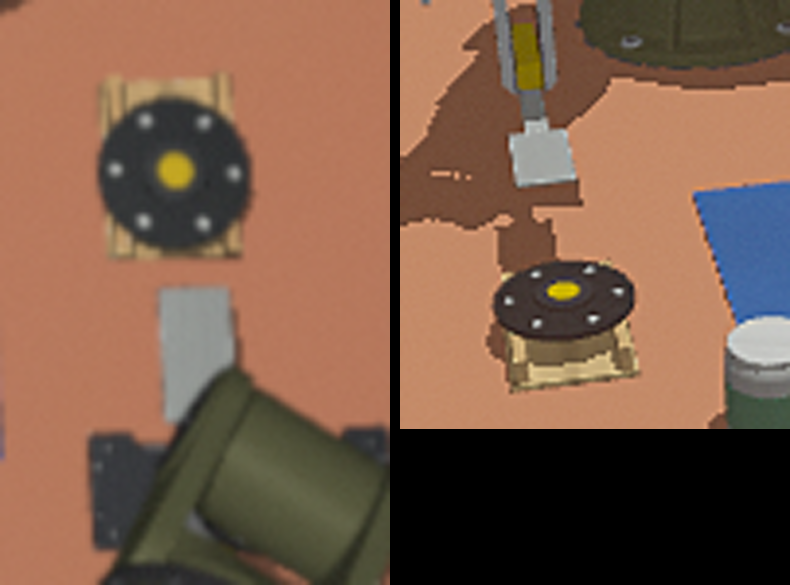

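The blade points at the open end of the stand; its front edge runs (160,290)–(229,288) in the top crop and (516,186)–(577,178) in the scene crop. I'll check the tip's position and any droop by triangulating across both views.

Run:
```python
from h import *
c=dict(np.load('top_pre.npz'));s=dict(np.load('scene_pre.npz'))
def P(c): K=np.array([[c['fx'],0,c['cx']],[0,c['fy'],c['cy']],[0,0,1]]);return K@c['world_to_cam'][:3]
t=np.array([(270+u/4.875-.5,170+v/4.875-.5) for u,v in((160,290),(229,288),(165,420))]);q=np.array([(140+(u-400)/3.9-.5,120+v/3.9-.5) for u,v in((577,178),(516,186))])
print(ray(c,t,85).round(1),ray(s,q,85).round(1))
X=cv2.triangulatePoints(P(c),P(s),t[:2].T,q.T);print((X[:3]/X[3]).T.round(1))
```

```text
[[ 489.6 -167.4]
 [ 490.  -213.9]
 [ 402.8 -166.9]] [[ 484.8 -164.1]
 [ 487.5 -212.6]]
[[ 489.4 -165.4   87.6]
 [ 489.9 -213.1   86.4]]
```

Emit:
jog_arm(
  commands=[
    {"dx": 0,"dy": 0,"dz": 0.6,"ax": 0,"ay": 0,"az": 0,"gripper": 1},
    {"dx": 0,"dy": 0,"dz": 0.7,"ax": 0,"ay": 0,"az": 0,"gripper": 1},
    {"dx": 0,"dy": 0,"dz": 0.43,"ax": 0,"ay": 0,"az": 0,"gripper": 1},
    {"dx": 0,"dy": 0,"dz": 0,"ax": 0,"ay": 0,"az": 0,"gripper": 1},
    {"dx": 0,"dy": 0,"dz": 0,"ax": 0,"ay": 0,"az": 0,"gripper": 1},
    {"dx": 0,"dy": 0,"dz": 0,"ax": 0,"ay": 0,"az": 0,"gripper": 1},
  ],
)

```text
clock: 6.32
eef_pos: [355.6, -190.6, 45.0]
eef_rot: [3.141, -0.001, 0.011]
wrist_force: [-0.1, -0.4, -2.5]
finger_gap: 21.3
finger_force: 60.0
```

Emit:
jog_arm(
  commands=[
    {"dx": 0.3,"dy": 0,"dz": 0,"ax": 0,"ay": 0,"az": 0,"gripper": 1},
    {"dx": 0.4,"dy": 0,"dz": 0,"ax": 0,"ay": 0,"az": 0,"gripper": 1},
    {"dx": 0.4,"dy": 0,"dz": 0,"ax": 0,"ay": 0,"az": 0,"gripper": 1},
    {"dx": 0.4,"dy": 0,"dz": 0,"ax": 0,"ay": 0,"az": 0,"gripper": 1},
    {"dx": 0.4,"dy": 0,"dz": 0,"ax": 0,"ay": 0,"az": 0,"gripper": 1},
    {"dx": 0.4,"dy": 0,"dz": 0,"ax": 0,"ay": 0,"az": 0,"gripper": 1},
    {"dx": 0.4,"dy": 0,"dz": 0,"ax": 0,"ay": 0,"az": 0,"gripper": 1},
    {"dx": 0.4,"dy": 0,"dz": 0,"ax": 0,"ay": 0,"az": 0,"gripper": 1},
    {"dx": 0.28,"dy": 0,"dz": 0,"ax": 0,"ay": 0,"az": 0,"gripper": 1},
    {"dx": 0,"dy": 0,"dz": 0,"ax": 0,"ay": 0,"az": 0,"gripper": 1},
  ],
)

```text
clock: 7.58
eef_pos: [490.9, -188.9, 43.9]
eef_rot: [-3.141, 0.0, 0.011]
wrist_force: [-1.0, 0.9, -1.6]
finger_gap: 21.6
finger_force: 60.0
```

```bash
python3 look.py ins 270,170,350,290 140,130,240,230
```

```text
7.675 [ 490.1 -189.    44. ] [-3.1414e+00  6.0000e-04  1.0300e-02] [-0.    0.5  -1.71] [0.04 0.05 0.  ]
```

View pics/ins.png

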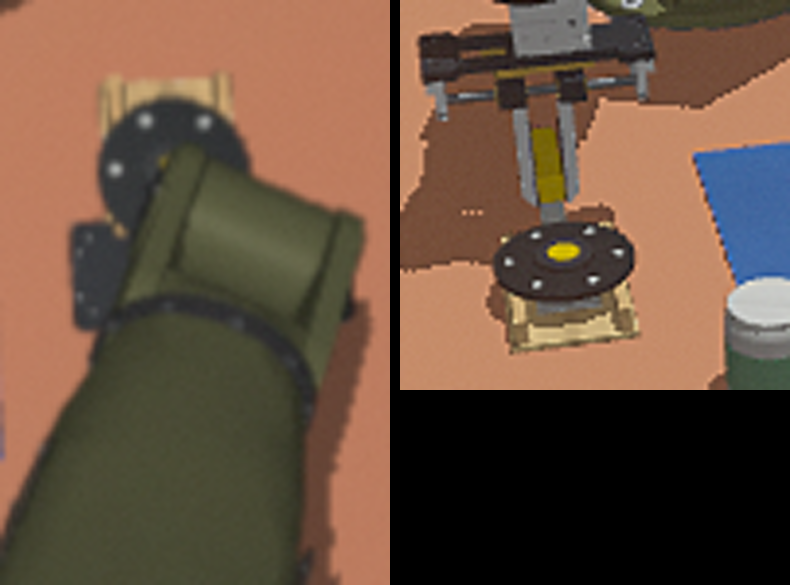

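The blade is under the cover: its tip shows grey below the disc at (570,300), and the cover hasn't moved. I'll lift gently.

Emit:
jog_arm(
  commands=[
    {"dx": 0,"dy": 0,"dz": -0.15,"ax": 0,"ay": 0,"az": 0,"gripper": 1},
    {"dx": 0,"dy": 0,"dz": -0.06,"ax": 0,"ay": 0,"az": 0,"gripper": 1},
    {"dx": 0,"dy": 0,"dz": -0.06,"ax": 0,"ay": 0,"az": 0,"gripper": 1},
    {"dx": 0,"dy": 0,"dz": -0.06,"ax": 0,"ay": 0,"az": 0,"gripper": 1},
    {"dx": 0,"dy": 0,"dz": -0.1,"ax": 0,"ay": 0,"az": 0,"gripper": 1},
    {"dx": 0,"dy": 0,"dz": -0.2,"ax": 0,"ay": 0,"az": 0,"gripper": 1},
    {"dx": 0,"dy": 0,"dz": -0.3,"ax": 0,"ay": 0,"az": 0,"gripper": 1},
    {"dx": 0,"dy": 0,"dz": -0.3,"ax": 0,"ay": 0,"az": 0,"gripper": 1},
    {"dx": 0,"dy": 0,"dz": -0.2,"ax": 0,"ay": 0,"az": 0,"gripper": 1},
    {"dx": 0,"dy": 0,"dz": -0.1,"ax": 0,"ay": 0,"az": 0,"gripper": 1},
  ],
)

```text
clock: 8.93
eef_pos: [490.5, -189.1, 106.1]
eef_rot: [3.141, -0.001, 0.01]
wrist_force: [0.3, 0.4, -3.6]
finger_gap: 21.8
finger_force: 60.0
```

Emit:
jog_arm(
  commands=[
    {"dx": 0,"dy": 0,"dz": -0.1,"ax": 0,"ay": 0,"az": 0,"gripper": 1},
    {"dx": 0,"dy": 0,"dz": 0,"ax": 0,"ay": 0,"az": 0,"gripper": 1},
    {"dx": 0,"dy": 0,"dz": 0,"ax": 0,"ay": 0,"az": 0,"gripper": 1},
    {"dx": 0,"dy": 0,"dz": 0,"ax": 0,"ay": 0,"az": 0,"gripper": 1},
  ],
)

```text
clock: 9.43
eef_pos: [490.3, -189.1, 109.2]
eef_rot: [-3.141, 0.0, 0.01]
wrist_force: [-0.2, 0.3, -4.1]
finger_gap: 21.5
finger_force: 60.0
```

```bash
python3 look.py lift 270,170,350,290 140,110,240,210
```

```text
9.525 [ 490.3 -189.1  109.3] [-3.1415e+00  3.0000e-04  1.0200e-02] [ 0.33 -0.59 -3.65] [0.05 0.17 0.02]
```

View pics/lift.png

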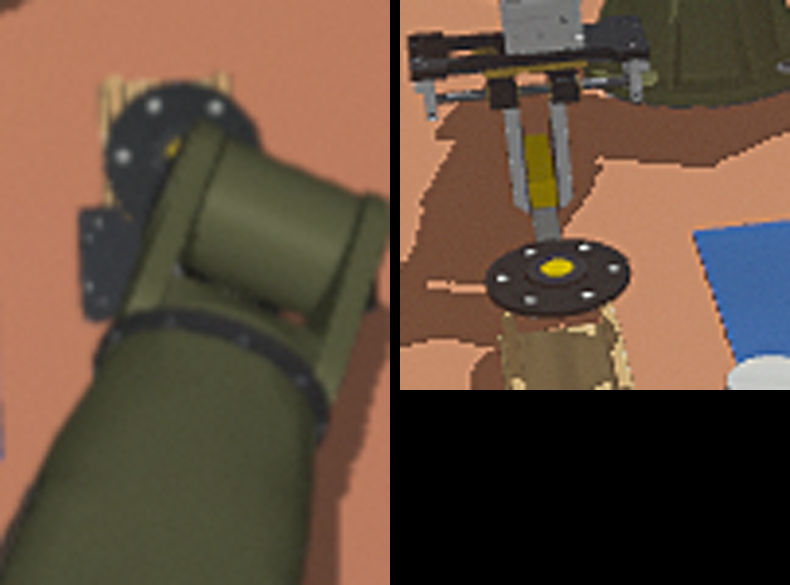

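The cover rides level on the blade, with its hub at about (557,268) in the scene crop. I'll measure the hub and check for droop.

```bash
cat > hub.py <<'E'
import sys
from h import *
def hub(tag,box,z):
    s=dict(np.load(f'scene_{tag}.npz'));m=mask(s,(18,150,100),(35,255,255),box);v,u=np.nonzero(m);return len(u),u.mean().round(2),v.mean().round(2),ray(s,[(u.mean(),v.mean())],z).round(1)
if __name__=='__main__': print(hub(sys.argv[1],tuple(map(int,sys.argv[2].split(','))),float(sys.argv[3])))
E
python3 hub.py ins 170,185,195,203 39;for z in 86 90 94; do python3 hub.py lift 170,168,190,188 $z; done
python3 - <<'E'
from h import *
for t,b,y,z in(('ins',(160,180,204,210),0,34),('lift',(157,165,202,192),0,89)):
    s=dict(np.load(f'scene_{t}.npz'))
    m=cv2.morphologyEx(mask(s,(0,0,0),(179,255,95),b),3,np.ones((5,5)))
    n=max(cv2.findContours(m,0,1)[0],key=cv2.contourArea);print(t,cv2.fitEllipse(n))
E
```

```text
(31, np.float64(181.39), np.float64(193.97), array([[ 578.2, -186.7]]))
(31, np.float64(179.81), np.float64(178.1), array([[ 564.2, -186.2]]))
(31, np.float64(179.81), np.float64(178.1), array([[ 571.2, -186.5]]))
(31, np.float64(179.81), np.float64(178.1), array([[ 578.2, -186.7]]))
ins ((182.07708740234375, 197.16717529296875), (21.26200294494629, 36.34225082397461), 90.44039916992188)
lift ((179.73753356933594, 180.8856658935547), (19.655630111694336, 36.700687408447266), 84.5959701538086)
```

No droop. The cover sits 88.4 mm ahead of the TCP and 0.6 mm to its left. The TCP target at the rack is (535.5, 201.2) at yaw −0.082. I'll carry it with ramped speed.

Emit:
jog_arm(
  commands=[
    {"dx": 0.013,"dy": -0.1,"dz": 0,"ax": 0,"ay": 0,"az": 0,"gripper": 1},
    {"dx": 0.032,"dy": -0.25,"dz": 0,"ax": 0,"ay": 0,"az": 0,"gripper": 1},
    {"dx": 0.05,"dy": -0.4,"dz": 0,"ax": 0,"ay": 0,"az": 0,"gripper": 1},
    {"dx": 0.063,"dy": -0.5,"dz": 0,"ax": 0,"ay": 0,"az": 0,"gripper": 1},
    {"dx": 0.076,"dy": -0.6,"dz": 0,"ax": 0,"ay": 0,"az": 0,"gripper": 1},
    {"dx": 0.088,"dy": -0.7,"dz": 0,"ax": 0,"ay": 0,"az": 0,"gripper": 1},
    {"dx": 0.088,"dy": -0.7,"dz": 0,"ax": 0,"ay": 0,"az": 0,"gripper": 1},
    {"dx": 0.088,"dy": -0.7,"dz": 0,"ax": 0,"ay": 0,"az": 0,"gripper": 1},
    {"dx": 0.088,"dy": -0.7,"dz": 0,"ax": 0,"ay": 0,"az": 0,"gripper": 1},
    {"dx": 0.088,"dy": -0.7,"dz": 0,"ax": 0,"ay": 0,"az": 0,"gripper": 1},
  ],
)

```text
clock: 10.78
eef_pos: [514.9, 27.1, 109.5]
eef_rot: [-3.141, -0.0, 0.011]
wrist_force: [0.6, 0.3, -3.9]
finger_gap: 21.6
finger_force: 60.0
```

Emit:
jog_arm(
  commands=[
    {"dx": 0.088,"dy": -0.7,"dz": 0,"ax": 0,"ay": 0,"az": 0,"gripper": 1},
    {"dx": 0.088,"dy": -0.7,"dz": 0,"ax": 0,"ay": 0,"az": 0,"gripper": 1},
    {"dx": 0.088,"dy": -0.7,"dz": 0,"ax": 0,"ay": 0,"az": 0,"gripper": 1},
    {"dx": 0.08,"dy": -0.65,"dz": 0,"ax": 0,"ay": 0,"az": 0,"gripper": 1},
    {"dx": 0.076,"dy": -0.6,"dz": 0,"ax": 0,"ay": 0,"az": 0,"gripper": 1},
    {"dx": 0.057,"dy": -0.45,"dz": 0,"ax": 0,"ay": 0,"az": 0,"gripper": 1},
    {"dx": 0.038,"dy": -0.3,"dz": 0,"ax": 0,"ay": 0,"az": 0,"gripper": 1},
    {"dx": 0.025,"dy": -0.2,"dz": 0,"ax": 0,"ay": 0,"az": 0,"gripper": 1},
    {"dx": 0.013,"dy": -0.1,"dz": 0,"ax": 0,"ay": 0,"az": 0,"gripper": 1},
    {"dx": 0,"dy": 0,"dz": 0,"ax": 0,"ay": 0,"az": 0,"gripper": 1},
  ],
)

```text
clock: 12.02
eef_pos: [535.5, 201.2, 109.4]
eef_rot: [3.142, 0.0, 0.01]
wrist_force: [-0.3, 0.1, -3.4]
finger_gap: 21.7
finger_force: 60.0
```

Emit:
jog_arm(
  commands=[
    {"dx": 0,"dy": 0,"dz": 0,"ax": 0,"ay": 0,"az": 0.08,"gripper": 1},
    {"dx": 0,"dy": 0,"dz": 0,"ax": 0,"ay": 0,"az": 0.12,"gripper": 1},
    {"dx": 0,"dy": 0,"dz": 0,"ax": 0,"ay": 0,"az": 0.13,"gripper": 1},
    {"dx": 0,"dy": 0,"dz": 0,"ax": 0,"ay": 0,"az": 0.12,"gripper": 1},
    {"dx": 0,"dy": 0,"dz": 0,"ax": 0,"ay": 0,"az": 0.08,"gripper": 1},
    {"dx": 0,"dy": 0,"dz": 0,"ax": 0,"ay": 0,"az": 0,"gripper": 1},
    {"dx": 0,"dy": 0,"dz": 0,"ax": 0,"ay": 0,"az": 0,"gripper": 1},
    {"dx": 0,"dy": 0,"dz": 0,"ax": 0,"ay": 0,"az": 0,"gripper": 1},
  ],
)

```text
clock: 13.02
eef_pos: [535.5, 201.4, 109.5]
eef_rot: [-3.142, -0.0, -0.082]
wrist_force: [-0.7, 0.7, -3.6]
finger_gap: 21.4
finger_force: 60.0
```

```bash
python3 look.py rack 150,150,240,270 270,130,370,230; for z in 90 94; do python3 hub.py rack 285,150,340,200 $z; done
```

```text
13.125 [535.4 201.4 109.5] [-3.1416  0.     -0.0822] [ 0.64 -0.05 -3.28] [0.01 0.16 0.04]
(76, np.float64(305.91), np.float64(159.78), array([[542.2, 210.1]]))
(76, np.float64(305.91), np.float64(159.78), array([[549.4, 207.8]]))
```

View pics/rack.png

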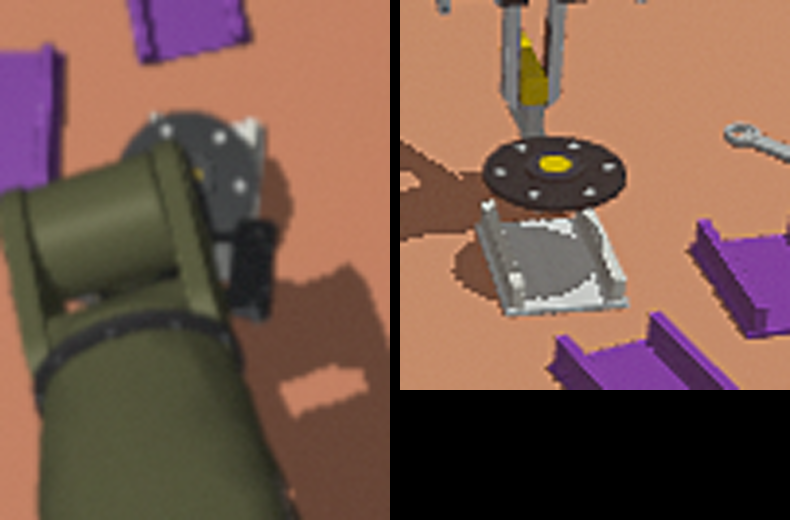

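The cover hangs over the aluminium rack, with its hub at about (555,163) in the scene crop. I'll measure it and cross-check the rack centre in the scene view.

```bash
python3 hub.py rack 302,166,318,178 94
python3 - <<'E'
from h import *
s=dict(np.load('scene0.npz'))
p=[(285+u/5-.5,170+(v-345)/5-.5) for u,v in((38,404),(73,514),(157,396),(206,500))]
w=ray(s,p,28);print(w.round(1),w.mean(0))
E
```

```text
(28, np.float64(309.29), np.float64(171.5), array([[623.3, 195.9]]))
[[559.9 162.5]
 [687.6 148.3]
 [566.7 238.8]
 [690.  229.4]] [626.05396718 194.76870194]
```

Emit:
jog_arm(
  commands=[
    {"dx": 0,"dy": 0,"dz": 0.15,"ax": 0,"ay": 0,"az": 0,"gripper": 1},
    {"dx": 0,"dy": 0,"dz": 0.3,"ax": 0,"ay": 0,"az": 0,"gripper": 1},
    {"dx": 0,"dy": 0,"dz": 0.3,"ax": 0,"ay": 0,"az": 0,"gripper": 1},
    {"dx": 0,"dy": 0,"dz": 0.2,"ax": 0,"ay": 0,"az": 0,"gripper": 1},
    {"dx": 0,"dy": 0,"dz": 0.15,"ax": 0,"ay": 0,"az": 0,"gripper": 1},
    {"dx": 0,"dy": 0,"dz": 0.1,"ax": 0,"ay": 0,"az": 0,"gripper": 1},
    {"dx": 0,"dy": 0,"dz": 0.05,"ax": 0,"ay": 0,"az": 0,"gripper": 1},
    {"dx": 0,"dy": 0,"dz": 0.04,"ax": 0,"ay": 0,"az": 0,"gripper": 1},
    {"dx": 0,"dy": 0,"dz": 0.04,"ax": 0,"ay": 0,"az": 0,"gripper": 1},
    {"dx": 0,"dy": 0,"dz": 0.04,"ax": 0,"ay": 0,"az": 0,"gripper": 1},
  ],
)

```text
clock: 14.38
eef_pos: [535.5, 201.4, 54.7]
eef_rot: [-3.142, -0.0, -0.082]
wrist_force: [-0.1, 0.2, -4.5]
finger_gap: 22.0
finger_force: 60.0
```

Emit:
jog_arm(
  commands=[
    {"dx": 0,"dy": 0,"dz": 0.04,"ax": 0,"ay": 0,"az": 0,"gripper": 1},
    {"dx": 0,"dy": 0,"dz": 0.04,"ax": 0,"ay": 0,"az": 0,"gripper": 1},
    {"dx": 0,"dy": 0,"dz": 0.04,"ax": 0,"ay": 0,"az": 0,"gripper": 1},
    {"dx": 0,"dy": 0,"dz": 0.04,"ax": 0,"ay": 0,"az": 0,"gripper": 1},
    {"dx": 0,"dy": 0,"dz": 0.03,"ax": 0,"ay": 0,"az": 0,"gripper": 1},
    {"dx": 0,"dy": 0,"dz": 0,"ax": 0,"ay": 0,"az": 0,"gripper": 1},
    {"dx": 0,"dy": 0,"dz": 0,"ax": 0,"ay": 0,"az": 0,"gripper": 1},
    {"dx": 0,"dy": 0,"dz": 0,"ax": 0,"ay": 0,"az": 0,"gripper": 1},
  ],
)

```text
clock: 15.38
eef_pos: [535.5, 201.4, 47.1]
eef_rot: [-3.142, -0.0, -0.082]
wrist_force: [0.3, 0.2, -2.4]
finger_gap: 21.4
finger_force: 60.0
```

```bash
python3 look.py set 150,150,240,270 270,130,370,230; python3 hub.py set 300,176,322,196 39
```

```text
15.475 [535.5 201.4  47.1] [ 3.1416 -0.     -0.0823] [-0.6  -0.01 -2.53] [ 0.03 -0.02 -0.02]
(28, np.float64(308.46), np.float64(187.39), array([[624.2, 195.9]]))
```

View pics/set.png

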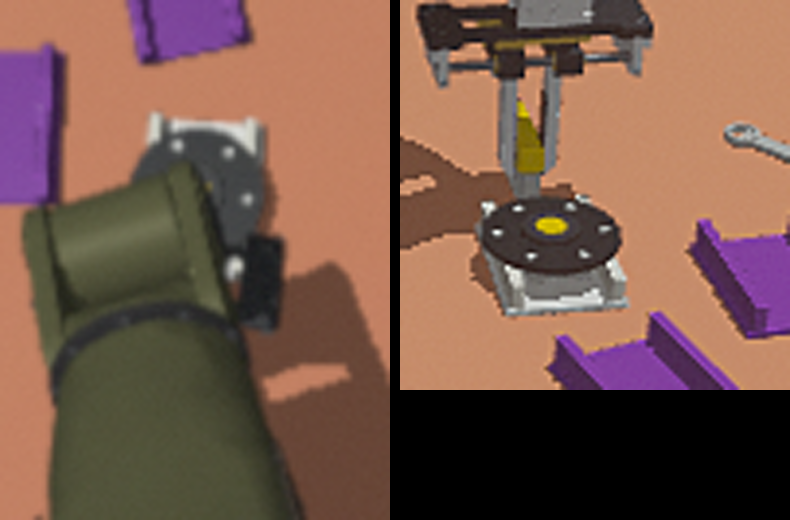

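The cover lies flat on the rails with its hub at (624,196), and the moment is back to the empty value. I'll draw the blade out.

Emit:
jog_arm(
  commands=[
    {"dx": -0.2,"dy": 0,"dz": 0,"ax": 0,"ay": 0,"az": 0,"gripper": 1},
    {"dx": -0.4,"dy": 0,"dz": 0,"ax": 0,"ay": 0,"az": 0,"gripper": 1},
    {"dx": -0.4,"dy": 0,"dz": 0,"ax": 0,"ay": 0,"az": 0,"gripper": 1},
    {"dx": -0.5,"dy": 0,"dz": 0,"ax": 0,"ay": 0,"az": 0,"gripper": 1},
    {"dx": -0.5,"dy": 0,"dz": 0,"ax": 0,"ay": 0,"az": 0,"gripper": 1},
    {"dx": -0.5,"dy": 0,"dz": 0,"ax": 0,"ay": 0,"az": 0,"gripper": 1},
    {"dx": -0.5,"dy": 0,"dz": 0,"ax": 0,"ay": 0,"az": 0,"gripper": 1},
    {"dx": -0.5,"dy": 0,"dz": 0,"ax": 0,"ay": 0,"az": 0,"gripper": 1},
    {"dx": -0.3,"dy": 0,"dz": 0,"ax": 0,"ay": 0,"az": 0,"gripper": 1},
    {"dx": 0,"dy": 0,"dz": 0,"ax": 0,"ay": 0,"az": 0,"gripper": 1},
  ],
)

```text
clock: 16.73
eef_pos: [383.6, 214.0, 47.2]
eef_rot: [-3.141, -0.0, -0.082]
wrist_force: [0.3, -0.5, -1.7]
finger_gap: 22.0
finger_force: 60.0
```

```bash
python3 look.py out 150,150,240,270 270,130,370,230; python3 hub.py out 300,176,322,196 39
python3 - <<'E'
from h import *
c=dict(np.load('top_out.npz'));m=mask(c,(18,150,100),(35,255,255),(185,185,206,206));v,u=np.nonzero(m);print(len(u),ray(c,[(u.mean(),v.mean())],39))
E
```

```text
16.825 [384.5 214.   47.2] [-3.1413e+00 -6.0000e-04 -8.2300e-02] [ 0.09 -0.26 -2.54] [0.05 0.04 0.  ]
(28, np.float64(308.46), np.float64(187.39), array([[624.2, 195.9]]))
34 [[624.80502126 194.91228085]]
```

The cover didn't move and sits about 1.5 mm from the rack centre. Now the lifter goes back to the mat.

Emit:
jog_arm(
  commands=[
    {"dx": 0,"dy": 0,"dz": -0.6,"ax": 0,"ay": 0,"az": -0.24,"gripper": 1},
    {"dx": 0,"dy": 0,"dz": -0.9,"ax": 0,"ay": 0,"az": -0.23,"gripper": 1},
    {"dx": 0.2,"dy": 0.6,"dz": 0,"ax": 0,"ay": 0,"az": 0,"gripper": 1},
    {"dx": 0.3,"dy": 0.9,"dz": 0,"ax": 0,"ay": 0,"az": 0,"gripper": 1},
    {"dx": 0.3,"dy": 0.9,"dz": 0,"ax": 0,"ay": 0,"az": 0,"gripper": 1},
    {"dx": 0.3,"dy": 0.9,"dz": 0,"ax": 0,"ay": 0,"az": 0,"gripper": 1},
    {"dx": 0.3,"dy": 0.9,"dz": 0,"ax": 0,"ay": 0,"az": 0,"gripper": 1},
    {"dx": 0.3,"dy": 0.9,"dz": 0,"ax": 0,"ay": 0,"az": 0,"gripper": 1},
    {"dx": 0.34,"dy": 0.57,"dz": 0,"ax": 0,"ay": 0,"az": 0,"gripper": 1},
    {"dx": 0,"dy": 0,"dz": 0,"ax": 0,"ay": 0,"az": 0,"gripper": 1},
  ],
)

```text
clock: 18.08
eef_pos: [466.3, -14.4, 106.9]
eef_rot: [3.141, -0.0, -0.003]
wrist_force: [0.7, 0.2, -2.8]
finger_gap: 21.9
finger_force: 60.0
```

Emit:
jog_arm(
  commands=[
    {"dx": 0,"dy": 0,"dz": 0.5,"ax": 0,"ay": 0,"az": 0,"gripper": 1},
    {"dx": 0,"dy": 0,"dz": 0.6,"ax": 0,"ay": 0,"az": 0,"gripper": 1},
    {"dx": 0,"dy": 0,"dz": 0.3,"ax": 0,"ay": 0,"az": 0,"gripper": 1},
    {"dx": 0,"dy": 0,"dz": 0.15,"ax": 0,"ay": 0,"az": 0,"gripper": 1},
    {"dx": 0,"dy": 0,"dz": 0.1,"ax": 0,"ay": 0,"az": 0,"gripper": 1},
    {"dx": 0,"dy": 0,"dz": 0.05,"ax": 0,"ay": 0,"az": 0,"gripper": 1},
    {"dx": 0,"dy": 0,"dz": 0.05,"ax": 0,"ay": 0,"az": 0,"gripper": 1},
    {"dx": 0,"dy": 0,"dz": 0.05,"ax": 0,"ay": 0,"az": 0,"gripper": 1},
    {"dx": 0,"dy": 0,"dz": 0,"ax": 0,"ay": 0,"az": 0,"gripper": 1},
    {"dx": 0,"dy": 0,"dz": 0,"ax": 0,"ay": 0,"az": 0,"gripper": 1},
  ],
)

```text
clock: 19.32
eef_pos: [465.5, -12.9, 35.1]
eef_rot: [3.142, -0.0, -0.0]
wrist_force: [0.3, 0.1, -2.6]
finger_gap: 21.6
finger_force: 60.0
```

Emit:
jog_arm(
  commands=[
    {"dx": 0,"dy": 0,"dz": 0.02,"ax": 0,"ay": 0,"az": 0,"gripper": 1},
    {"dx": 0,"dy": 0,"dz": 0.02,"ax": 0,"ay": 0,"az": 0,"gripper": 1},
    {"dx": 0,"dy": 0,"dz": 0,"ax": 0,"ay": 0,"az": 0,"gripper": 1},
    {"dx": 0,"dy": 0,"dz": 0,"ax": 0,"ay": 0,"az": 0,"gripper": 0.5},
    {"dx": 0,"dy": 0,"dz": 0,"ax": 0,"ay": 0,"az": 0,"gripper": 0.5},
    {"dx": 0,"dy": 0,"dz": 0,"ax": 0,"ay": 0,"az": 0,"gripper": 0},
    {"dx": 0,"dy": 0,"dz": 0,"ax": 0,"ay": 0,"az": 0,"gripper": 0},
    {"dx": 0,"dy": 0,"dz": 0,"ax": 0,"ay": 0,"az": 0,"gripper": 0},
    {"dx": 0,"dy": 0,"dz": 0,"ax": 0,"ay": 0,"az": 0,"gripper": 0},
    {"dx": 0,"dy": 0,"dz": 0,"ax": 0,"ay": 0,"az": 0,"gripper": 0},
  ],
)

```text
clock: 20.58
eef_pos: [465.5, -12.9, 33.4]
eef_rot: [-3.142, -0.0, -0.0]
wrist_force: [-0.5, 0.1, -0.3]
finger_gap: 88.0
finger_force: 0.0
```

Emit:
jog_arm(
  commands=[
    {"dx": 0,"dy": 0,"dz": -0.5,"ax": 0,"ay": 0,"az": 0,"gripper": 0},
    {"dx": 0,"dy": 0,"dz": -1,"ax": 0,"ay": 0,"az": 0,"gripper": 0},
    {"dx": 0,"dy": 0,"dz": -1,"ax": 0,"ay": 0,"az": 0,"gripper": 0},
    {"dx": 0,"dy": 0,"dz": -1,"ax": 0,"ay": 0,"az": 0,"gripper": 0},
    {"dx": -0.7,"dy": 0,"dz": -1,"ax": 0,"ay": 0,"az": 0,"gripper": 0},
    {"dx": -1,"dy": 0,"dz": 0,"ax": 0,"ay": 0,"az": 0,"gripper": 0},
    {"dx": -1,"dy": 0,"dz": 0,"ax": 0,"ay": 0,"az": 0,"gripper": 0},
    {"dx": 0,"dy": 0,"dz": 0,"ax": 0,"ay": 0,"az": 0,"gripper": 0},
    {"dx": 0,"dy": 0,"dz": 0,"ax": 0,"ay": 0,"az": 0,"gripper": 0},
    {"dx": 0,"dy": 0,"dz": 0,"ax": 0,"ay": 0,"az": 0,"gripper": 0},
  ],
)

```text
clock: 21.82
eef_pos: [358.1, -12.9, 213.3]
eef_rot: [-3.142, 0.0, -0.0]
wrist_force: [0.8, -0.5, -0.5]
finger_gap: 94.2
finger_force: 0.0
```

```bash
python3 look.py fin 150,130,410,290 90,110,410,270
```

```text
21.925 [357.9 -12.9 213.2] [-3.1415e+00  8.0000e-04 -2.0000e-04] [ 1.07 -0.85  0.27] [-0.01 -0.02 -0.01]
```

View pics/fin.png

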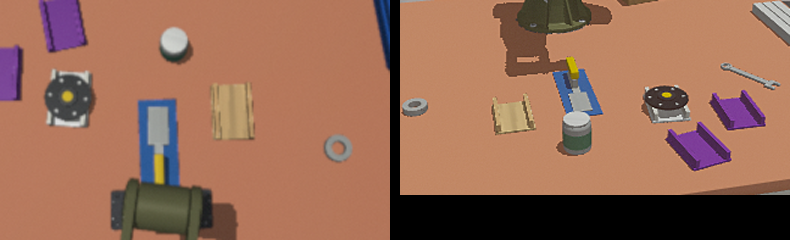

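The final views show the cover centred on the aluminium rack at (68,97) in the top crop. The lifter lies flat on the mat, with its blade at (158,125), and the bystanders are in place.

```bash
python3 -c "
from cell import job;print(job.sign_off())"
```

```text
the job is handed in; nothing more can be done
None
```

The job is handed in (no verdict was returned): the cover was measured about 1.5 mm off the drying rack's centre, the lifter is back on its mat, and the paint can, bearing and spanner were left alone.

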